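# Clamp the chopper lid and hold the pulse dial

### The arm

A 6-joint arm with a two-finger parallel gripper is mounted at the origin on a cart in front of the work surface, level with it; the furniture and walls round the work are solid. World frame = base frame: x ahead of the robot, y to its left, z up, the work surface at z = 0. Lengths are in mm, angles in rad, forces in N, time in s.
With the tool pointing down it reaches from about 350 to 875 mm from the base axis. Payload 4.2 kg.
Tool frame: the origin (TCP) lies at the very end of the fingers, on their centre line; the grasp point (between the pads) lies 19 mm behind it; y points along the fingers, z is the direction in which the jaws open and shut, and the axes are right-handed (so a half turn about y gives the same grasp; the last joint's range is limited). The gripper opens to 85 mm and grips with 20 to 120 N. Pads are 22 mm wide; open, the fingers measure 114 mm over their backs; the gripper's body (76 mm by 85 mm) begins 54 mm behind the grasp point. The pads swing forward as they close: fully open they stand 13 mm farther back than shut.
Start: joints at [-1.026, 0.385, 0.008, 0, -1.194, -0.259], TCP at [176.219, -599.622, 231.312] pointing down, gripper open.
Joint ranges: [-3.14, 3.14], [-1.21, 2.06], [-1.07, 1.41], [-3.16, 2.05], [-2.99, -0.16], [-3.1, 3.1]. Speed limits (rad/s): [2.79, 2.79, 3.14, 3.14, 3.14, 3.14].

### API

Orientations are given as a unit quaternion [w, x, y, z].
In Python, from cell import arm, imaging gives the robot as it stands.
- The arm moves only by the tool carry_out, never from a script. Its argument "targets" is a list of rows, each a list of 4 numbers: the shift along the world's x, y, z in m, then the turn about the world's z in rad. In form: [[x, y, z, spin], ...]. A call has 1 to 8 rows; each row shifts and turns the pose as measured when the row begins; what a row does not reach is not made up. A row lasts 1/12 s, in which the tool goes at most 41.7 mm and 7.16 degrees, less where a joint would pass 70% of its speed; a pose out of reach is approached as far as the arm can. A call with a gripper value outside its range is refused whole. "claw" is the opening, from 0 (shut) to 1 (fully open), set as the call begins (left out, the last holds). The fingers move at their own pace and stop on an object; "squeeze" is the grip in N (left out, the last holds). Time passes only in rows, so rows that do not move let the fingers close. It gives the time, the measured TCP pose, the force and the opening at its end, in the units of the state.
- arm.get_obs(): the state, without advancing time (a new reading comes with each control period).
- imaging.camera(name): name is "scene" or "top" or "wrist"; returns a dict with "color" (384x512x3 uint8, red, green, blue), "fx", "fy", "cx", "cy" (pixels), "dist" ([k1, k2, p1, p2, k3] as OpenCV has them; the pictures are not rectified), "R" (3x3) and "t" (3): a world point X has camera coordinates R X + t. Camera axes: x right, y down, z forward; pixel columns grow to the right and rows downward; lengths in mm; the calibration is good to about 2 mm. A picture is of the moment at which its call begins. There is no depth.
- arm.job_done(): hands the job in, once; it reports no verdict.
The state is a dict: "t": time; "qpos": joint angles; "joint_vel": joint speeds; "joint_torque": joint torques, N m; "tcp_pos": TCP position; "ee_rot": TCP orientation; "ft_force": force on the tool from outside, world axes, zero at the start; "wrist_torque": the same for the moment, N m; "width": finger opening in mm.
Only numpy, scipy, OpenCV 4.12 (cv2) and the standard library are available. Lean on these libraries where they do the work, as an engineer would, in place of code of your own. Each camera call takes 0.05 s, during which the arm holds its last target.

### The job

Get the food chopper going: first turn the three lid bolts clockwise, in any order, each fully home against its end stop, leaving the sprung pulse dial at off until all three are tight. Then turn the dial clockwise past its first two clicks to the third, the last, and finish still holding it there against its spring: do not let go. Leave the glass, the mug and the two mills standing where they are.

Things in the scene. Friction and masses are not known exactly. Their poses are not given: they have to be found in the camera images.
- chopper: Fixed food chopper: white base 180 x 290 x 30 mm; on its left a round steel chamber with a grey lid 160 mm across, top at 120 mm (flat boss in its middle to 124 mm); on its right a white motor box 150 x 110 x 120 mm with the dial on top. Origin: centre of its underside. At yaw 0 x points away from the robot (front faces the robot), y to the left, over the chamber; yaw is -0.8 to -0.3 rad.
- bolt_left (a joint): Turn of this captive lid bolt, rad. It grows clockwise seen from above, from 0 (loose) to a hard end stop at 1.4 (home); it starts between 0 and 0.35, does not rise or fall, and stays where it is left (friction about 0.06 N m).
- bolt_left_grip (a point): Grip point of a lid bolt at the lid's far left rim (chopper frame 0, 0.122, 0.147): on its upright axis, 147 mm above the worktop, amid its black bar-shaped wing, 46 mm long (point x axis), 12 mm thick (y), spanning 132 to 159 mm above the worktop. Turns with the bolt; at joint 0 the wing points radially out from the lid's centre.
- bolt_front (a joint): Turn of this captive lid bolt, rad. It grows clockwise seen from above, from 0 (loose) to a hard end stop at 1.4 (home); it starts between 0 and 0.35, does not rise or fall, and stays where it is left (friction about 0.06 N m).
- bolt_front_grip (a point): Grip point of a lid bolt at the lid's front right rim (chopper frame -0.054, 0.029, 0.147): on its upright axis, 147 mm above the worktop, amid its black bar-shaped wing, 46 mm long (point x axis), 12 mm thick (y), spanning 132 to 159 mm above the worktop. Turns with the bolt; at joint 0 the wing points radially out from the lid's centre.
- bolt_back (a joint): Turn of this captive lid bolt, rad. It grows clockwise seen from above, from 0 (loose) to a hard end stop at 1.4 (home); it starts between 0 and 0.35, does not rise or fall, and stays where it is left (friction about 0.06 N m).
- bolt_back_grip (a point): Grip point of a lid bolt at the lid's back right rim (chopper frame 0.054, 0.029, 0.147): on its upright axis, 147 mm above the worktop, amid its black bar-shaped wing, 46 mm long (point x axis), 12 mm thick (y), spanning 132 to 159 mm above the worktop. Turns with the bolt; at joint 0 the wing points radially out from the lid's centre.
- pulse_dial (a joint): Turn of the sprung pulse dial, rad, growing clockwise seen from above: 0 is off (its start), detents at 0.4, 0.8 and 1.2, end stop at 1.25. A spring returns it to 0 from everywhere when let go (0.045 N m at off, 0.105 N m at the third detent); the detents add a ripple of about 0.03 N m and never hold it.
- pulse_dial_grip (a point): Grip point of the dial on the motor box (chopper frame 0, -0.085, 0.145): on its upright axis, amid its black bar, 44 mm long (point x axis), 14 mm thick (y), spanning 131 to 160 mm above the worktop, on a round skirt 52 mm across. A white line on one end of the bar is the pointer: at off it points to the chopper's front (-x); one, two and three pips mark the detents. Turns with the dial.
- tumbler: Clear drinking glass, 79 mm across, 90 mm tall, in front of the chopper, loose, a bystander. Origin: centre of its underside.
- pepper_mill: Wooden mill, 58 mm across, 170 mm tall, left of the chopper, behind the mug, loose, a bystander. Origin: centre of its underside.
- mug_grey: Grey mug, 84 mm across 91 mm tall, 123 mm long with its handle (the origin is amid that length), left of the chopper, loose, a bystander. Origin: centre of its underside.
- salt_mill: Wooden mill, 58 mm across, 150 mm tall, behind the chopper, loose, a bystander. Origin: centre of its underside.

How it is judged (in metres and radians):
On the way, in this order (a step that is already met when the one before it is completed fails the run):
1. all three lid bolts are home (1.28 rad or more of 1.4) while the dial is at off (below 0.15 rad) (value of joint each of bolt_left, bolt_front, bolt_back above 1.28 rad and value of joint pulse_dial below 0.15 rad), for 0.2 s.
2. the dial is at its third detent (above 1.08 rad), held by the fingers (value of joint pulse_dial above 1.08 rad and contact force between the fingers and pulse_dial above 0.5 N), for 0.3 s.
At the end, for the whole second after the job is handed in: All three lid bolts are at 1.28 rad or more; the dial is above 1.08 rad (third detent at 1.2, stop at 1.25) with the fingers still on it (more than 0.5 N); glass, mug and mills stand upright (tilt under 0.4 rad) within 40 mm of where they were (all of step 2 and value of joint each of bolt_left, bolt_front, bolt_back above 1.28 rad and not (distance of tumbler from where it was at the start of the episode above 0.04 m) and not (distance of pepper_mill from where it was at the start of the episode above 0.04 m) and not (distance of mug_grey from where it was at the start of the episode above 0.04 m) and not (distance of salt_mill from where it was at the start of the episode above 0.04 m) and angle between each of tumbler, pepper_mill, mug_grey, salt_mill's own z axis and vertical below 0.4 rad); the arm keeps its last pose, push and grip.
It fails at once if the dial is turned (past 0.25 rad) while a lid bolt is not home (value of joint pulse_dial above 0.25 rad and not (value of joint each of bolt_left, bolt_front, bolt_back above 1.28 rad)).
It fails at once if the glass, the mug or a mill is shifted by more than 40 mm or tipped (not (not (distance of tumbler from where it was at the start of the episode above 0.04 m) and not (distance of pepper_mill from where it was at the start of the episode above 0.04 m) and not (distance of mug_grey from where it was at the start of the episode above 0.04 m) and not (distance of salt_mill from where it was at the start of the episode above 0.04 m) and angle between each of tumbler, pepper_mill, mug_grey, salt_mill's own z axis and vertical below 0.4 rad)).
It also fails if it takes over 61 s, if anything falls off the work surface, if the arm or the gripper's body presses on something with over 40 N, if the wrist force passes 120 N, or if a joint passes its speed limit or range.

## Working session

There is one attempt and no reset: what is moved stays moved. The work goes in short steps, Python scripts to look and compute and a tool call to move; the robot and the scene stay as the last step left them, time stands still between calls to the robot, and variables do not carry over. Pictures are saved under pics/ and viewed, and the job is handed in when it is done.

Besides the shell and the picture viewer there is one more tool, called after "Request:" as name(argument=value, ...) on one line, values as JSON. carry_out: Moves the arm, as the interface text tells. Its arguments: {"type":"object","properties":{"targets":{"type":"array"},"claw":{"type":"number"},"squeeze":{"type":"number"}},"required":["targets"]}

```bash
mkdir -p pics; ls; python3 - <<'E'
from cell import arm, imaging
import cv2
o=arm.get_obs(); print(o)
for n in ["scene","top","wrist"]:
    c=imaging.camera(n); cv2.imwrite(f"pics/{n}0.png",c["color"][:,:,::-1])
    print(n,c["fx"],c["fy"],c["cx"],c["cy"],c["dist"],c["R"],c["t"])
E
```

```text
pics
{'t': 0.0, 'qpos': array([-1.02640239e+00,  3.85566710e-01,  6.60763175e-03, -5.06879025e-04,
       -1.19398881e+00, -2.58580754e-01]), 'joint_vel': array([-0.00028613,  0.00061531,  0.00012653,  0.00032538,  0.00069203,
       -0.00098122]), 'joint_torque': array([-9.03842392e-04, -3.92292809e+01,  1.88390082e+01,  4.18616250e+00,
       -4.92084117e-03,  1.07629634e-05]), 'tcp_pos': array([ 176.05221798, -599.07736927,  230.20716193]), 'ee_rot': array([ 0.70067297, -0.69914238, -0.10049717,  0.10078507]), 'ft_force': array([ 0.18139789, -0.3486483 , -0.63233532]), 'wrist_torque': array([ 0.0091536 , -0.02390259, -0.00432035]), 'width': 85.4329892494117}
scene 464.44326134972107 464.44326134972107 258.81845477014855 193.62449776560092 [-0.12333133  0.          0.          0.          0.        ] [[-0.87951698 -0.47577097  0.00958506]
 [-0.25315765  0.45074549 -0.85600216]
 [ 0.40294056 -0.75529497 -0.51688337]] [373.44230512 336.00046837 634.79876201]
top 458.2385578380192 458.2385578380192 250.54949191883793 191.47870945265157 [0.05532038 0.         0.         0.         0.        ] [[ 0.16972906 -0.98547814  0.00498772]
 [-0.95926932 -0.16637061 -0.22830503]
 [ 0.22581943  0.03396544 -0.97357688]] [-275.19756129  497.91223048 1020.88111023]
wrist 344.0260915797109 344.0260915797109 257.8559611859671 193.57682329195845 [-0.03792656  0.          0.          0.          0.        ] [[-0.2806919   0.95979676  0.00149616]
 [ 0.91141741  0.26605407  0.31390051]
 [ 0.30088263  0.08947296 -0.9494547 ]] [625.08628617 -42.03269993 380.50018801]
```

View pics/top0.png

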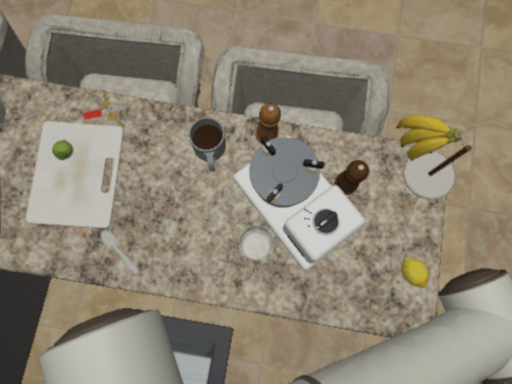

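View pics/scene0.png

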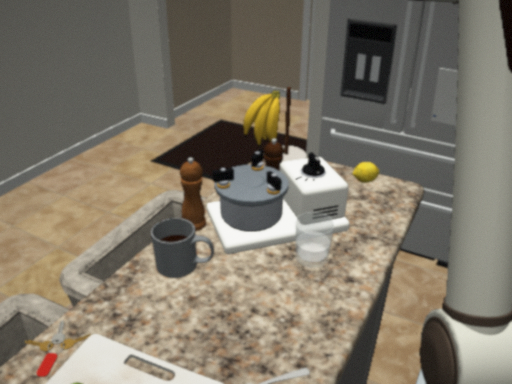

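```bash
cat > h.py <<'E'
import numpy as np, cv2
from cell import arm, imaging
def K(c): return np.array([[c["fx"],0,c["cx"]],[0,c["fy"],c["cy"]],[0,0,1.]])
def ray(c,uv,z):
    p=cv2.undistortPoints(np.array(uv,float).reshape(-1,1,2),K(c),np.array(c["dist"])).reshape(-1,2)
    R=np.array(c["R"]);t=np.array(c["t"]).ravel();C=-R.T@t
    d=np.c_[p,np.ones(len(p))]@R
    return C+d*((z-C[2])/d[:,2])[:,None]
def proj(c,X):
    r,_=cv2.Rodrigues(np.array(c["R"]))
    return cv2.projectPoints(np.array(X,float).reshape(-1,1,3),r,np.array(c["t"],float),K(c),np.array(c["dist"]))[0].reshape(-1,2)
E
cat > m.py <<'E'
from h import *
import sys
c=imaging.camera("top"); im=c["color"]; 
cv2.imwrite(f"pics/{sys.argv[1]}.png",cv2.resize(im[100:270,190:390],None,fx=4,fy=4,interpolation=cv2.INTER_CUBIC)[:600,:,::-1])
m=(im.max(2)<45).astype(np.uint8); m[:130]=0;m[240:]=0;m[:,:245]=0;m[:,345:]=0
n,l,s,ce=cv2.connectedComponentsWithStats(m)
for i in range(1,n):
    if s[i,4]<15: continue
    ys,xs=np.nonzero(l==i); P=ray(c,np.c_[xs,ys],152)[:,:2]
    mu=P.mean(0); w,v=np.linalg.eigh(np.cov((P-mu).T)); a=v[:,1]
    print(ce[i].round(1),s[i,4],mu.round(1),"len",(4*np.sqrt(w)).round(1),"ang",np.arctan2(a[1],a[0]).round(3))
E
python3 m.py top1
```

```text
[267.5 145.1] 81 [ 625.2 -208.5] len [14.3 60.4] ang -2.385
[313.2 164.3] 72 [ 598.9 -313.4] len [13.  54.1] ang 1.627
[343.4 178.2] 20 [ 579. -382.] len [ 6.5 24. ] ang -3.033
[340.  183.9] 30 [ 565.2 -376.4] len [ 9.1 30.9] ang -2.552
```

View pics/top1.png

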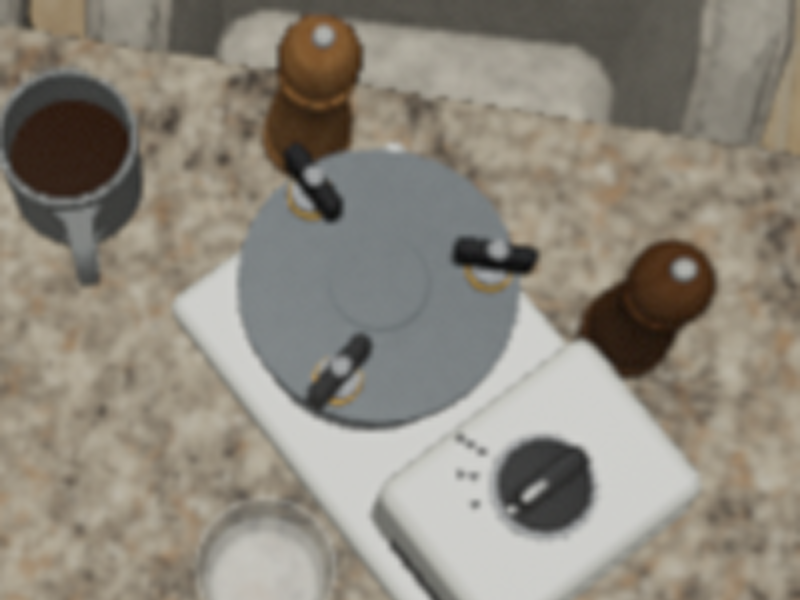

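```bash
python3 - <<'E'
from h import *
c=imaging.camera("top")
f=lambda p:(np.array(p,float)+.5)/4-.5+[190,100]
# wing ends in crop
W={"left":([292,152],[333,212],[313,175]),"back":([460,247],[532,257],[498,249]),"front":([363,343],[314,402],[342,367])}
pts=[]
for k,(a,b,d) in W.items():
    A=ray(c,[f(a),f(b),f(d)],159)[:,:2]; v=A[1]-A[0]
    print(k,"mid",((A[0]+A[1])/2).round(1),"dot",A[2].round(1),"len",np.linalg.norm(v).round(1),"ang",np.arctan2(v[1],v[0]).round(3)); pts.append(((A[0]+A[1])/2+A[2])/2)
boss=ray(c,[f([380,285])],124)[0][:2]; lid=ray(c,[f([379,289])],120)[0,:2]; dial=ray(c,[f([546,485])],140)[0,:2]
print("boss",boss,lid,"dial",dial)
L=np.array([[0,122],[54,29],[-54,29],[0,-85],[0,60]]);Wd=np.array(pts+[dial,boss])
a=L-L.mean(0);b=Wd-Wd.mean(0)
th=np.arctan2((a[:,0]*b[:,1]-a[:,1]*b[:,0]).sum(),(a*b).sum())
R=np.array([[np.cos(th),-np.sin(th)],[np.sin(th),np.cos(th)]]);o=Wd.mean(0)-R@L.mean(0)
print("yaw",th,"org",o); F=L@R.T+o; print("fit",F.round(1)); print("res",(F-Wd).round(1))
lc=np.array([0,60])
for n,p in zip(["left","back","front"],L[:3]):
    v=R@(p-[0,60.]);print(n,"radial ang",np.arctan2(v[1],v[0]).round(3))
v=R@[-1,0];print("dial ptr",np.arctan2(v[1],v[0]))
d=ray(c,[f([512,508]),f([582,457])],160)[:,:2];v=d[0]-d[1];print("dial bar meas",d,np.arctan2(v[1],v[0]))
# bystander tops
print("salt top",ray(c,[f([684,269])],150)[0],"pepper",ray(c,[f([323,36])],170)[0],"mug",ray(c,[f([70,137])],88)[0])
w=imaging.camera("scene")
print(proj(w,np.c_[F,[147]*3+[145,124]]).round(1))
im=w["color"]; 
cv2.imwrite("pics/scene1.png",cv2.resize(im[130:270,170:370],None,fx=4,fy=4,interpolation=cv2.INTER_CUBIC)[:,:,::-1])
E
```

```text
left mid [ 622.9 -209.2] dot [ 626.8 -208.8] len 40.8 ang -2.4
back mid [ 600.5 -313.3] dot [ 602.4 -314.1] len 39.1 ang -1.544
front mid [ 520.1 -240.1] dot [ 523.3 -241.4] len 41.7 ang 2.625
boss [ 581.79041249 -255.57360442] [ 580.56761011 -255.51064742] dial [ 482.55005881 -359.38558471]
yaw -0.7549672620535225 org [ 541.22884224 -298.25940899]
fit [[ 624.8 -209.4]
 [ 600.4 -314.1]
 [ 521.8 -240.1]
 [ 483.  -360.2]
 [ 582.3 -254.6]]
res [[-0.  -0.4]
 [-1.  -0.5]
 [ 0.1  0.6]
 [ 0.4 -0.8]
 [ 0.6  1. ]]
left radial ang 0.816
back radial ang -1.276
front radial ang 2.908
dial ptr 2.3866253915362705
dial bar meas [[ 463.56648863 -340.7167111 ]
 [ 496.65187513 -373.19633935]] 2.365433274229289
salt top [ 611.19510496 -415.86642889  150.        ] pepper [ 703.03097149 -201.44734641  170.        ] mug [650.37706156 -63.08809092  88.        ]
[[222.9 173.3]
 [257.1 156.3]
 [273.6 178.9]
 [313.6 160.8]
 [251.2 178.6]]
```

View pics/scene1.png

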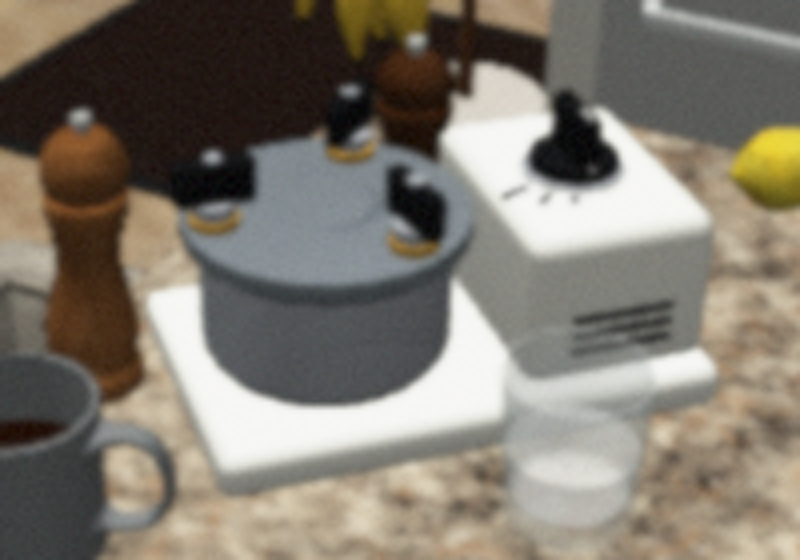

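```bash
cat > s.py <<'E'
from h import *
from scipy.spatial.transform import Rotation as R
o=arm.get_obs(); q=o["ee_rot"]; M=R.from_quat([q[1],q[2],q[3],q[0]]).as_matrix()
print("t",round(o["t"],2),"tcp",o["tcp_pos"].round(1),"jaw",np.arctan2(M[1,2],M[0,2]).round(3),"down",M[:,1].round(3),"w",round(o["width"],1))
print("q",o["qpos"].round(3),"F",o["ft_force"].round(1),"T",o["wrist_torque"].round(2))
E
python3 s.py
```

```text
t 0.3 tcp [ 176.2 -599.5  230.9] jaw 1.857 down [-0.     0.001 -1.   ] w 85.6
q [-1.026  0.385  0.007 -0.    -1.194 -0.259] F [-0.2 -0.9  0.9] T [ 0.02 -0.05  0.01]
```

Request:
carry_out(targets=[[0.03,0.03,0.0,-0.12],[0.03,0.03,0.0,-0.12]], claw=0.5, squeeze=60)

```text
t: 0.47
tcp_pos: [230.4, -544.9, 229.6]
ee_rot: [0.707, -0.707, -0.014, 0.015]
ft_force: [1.1, 0.4, 0.4]
width: 63.9
```

```bash
python3 s.py
```

```text
t 0.47 tcp [ 230.4 -544.9  229.6] jaw 1.611 down [-0.002  0.001 -1.   ] w 63.9
q [-8.970e-01  3.300e-01 -7.900e-02  1.000e-03 -1.163e+00 -6.340e-01] F [1.1 0.4 0.4] T [-0.01 -0.11 -0.04]
```

Request:
carry_out(targets=[[0.03,0.026,0.0,0.09],[0.03,0.026,0.0,0.09],[0.03,0.026,0.0,0.09],[0.03,0.026,0.0,0.09],[0.03,0.026,0.0,0.09],[0.03,0.026,0.0,0.09],[0.03,0.026,0.0,0.09],[0.03,0.026,0.0,0.09]])

```text
t: 1.13
tcp_pos: [477.3, -325.6, 230.3]
ee_rot: [-0.653, 0.654, 0.269, -0.27]
ft_force: [0.4, -0.6, 0.6]
width: 42.7
```

```bash
python3 s.py
```

```text
t 1.13 tcp [ 477.3 -325.6  230.3] jaw 2.354 down [-0.001 -0.001 -1.   ] w 42.7
q [-3.180e-01  3.050e-01 -1.130e-01  1.000e-03 -1.152e+00 -4.710e-01] F [ 0.4 -0.6  0.6] T [-0.08 -0.02  0.01]
```

Request:
carry_out(targets=[[0.03,0.024,0.0,0.0],[0.03,0.024,0.0,-0.04],[0.03,0.024,0.0,0.0],[0.03,0.024,0.0,0.0],[0.025,0.02,0.0,0.0],[0,0,0,0]])

```text
t: 1.63
tcp_pos: [633.0, -196.7, 229.9]
ee_rot: [-0.657, 0.658, 0.26, -0.259]
ft_force: [-0.5, -0.5, 0.2]
width: 42.9
```

```bash
python3 s.py; python3 - <<'E'
from h import *
for n in ["wrist","top"]:
    c=imaging.camera(n); cv2.imwrite(f"pics/{n}2.png",c["color"][:,:,::-1])
    if n=="wrist": print(proj(c,[[624.8,-209.4,159],[600.4,-314.1,159],[521.8,-240.1,159]]))
E
```

```text
t 1.63 tcp [ 633.  -196.7  229.9] jaw 2.323 down [ 0.002 -0.001 -1.   ] w 42.9
q [-5.700e-02  4.500e-01  1.060e-01  1.000e-03 -1.226e+00 -7.610e-01] F [-0.5 -0.5  0.2] T [-0.07 -0.06  0.  ]
[[253.96255513 186.65242101]
 [149.66525506  38.645942  ]
 [337.51130313  25.28239674]]
```

View pics/wrist2.png

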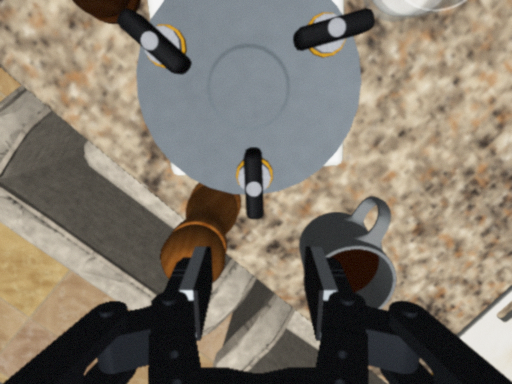

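```bash
python3 - <<'E'
from h import *
c=imaging.camera("wrist")
W={"left":([253,149],[255.5,217],[254,188]),"back":([121,14],[187,71],[149,40.5]),"front":([296,44],[373,15.5],[337,27])}
for k,v in W.items():
    P=ray(c,v,159)[:,:2]; d=P[1]-P[0]
    print(k,P[2].round(1),((P[0]+P[1])/2).round(1),np.linalg.norm(d).round(1),np.arctan2(d[1],d[0]).round(3))
E
```

```text
left [ 622.1 -211.2] [ 620.  -212.9] 46.1 0.781
back [ 597.8 -316.3] [ 596.6 -313.1] 47.6 1.604
front [ 519.  -241.8] [ 521.1 -241.9] 46.0 2.662
```

Request:
carry_out(targets=[[-0.01,-0.014,-0.02,0.0],[0,0,-0.035,0.0],[0,0,-0.03,0.0],[0,0,0,0]])

```text
t: 2.12
tcp_pos: [615.5, -219.2, 147.7]
ee_rot: [-0.657, 0.661, 0.259, -0.255]
ft_force: [-1.1, 0.0, -1.0]
width: 42.6
```

```bash
python3 s.py; python3 - <<'E'
from h import *
c=imaging.camera("wrist"); cv2.imwrite(f"pics/wrist3.png",c["color"][:,:,::-1])
E
```

```text
t 2.12 tcp [ 615.5 -219.2  147.7] jaw 2.314 down [ 0.007 -0.003 -1.   ] w 42.6
q [-0.094  0.492 -0.038  0.002 -1.033 -0.735] F [-1.1  0.  -1. ] T [0.03 0.18 0.  ]
```

View pics/wrist3.png

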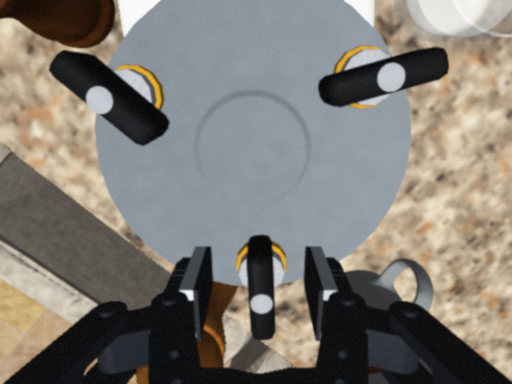

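Request:
carry_out(targets=[[0.004,0.0045,-0.005,0.01],[0.002,0.002,-0.004,0.01],[0,0,0,0],[0,0,0,0]])

```text
t: 2.5
tcp_pos: [625.9, -215.8, 149.0]
ee_rot: [-0.651, 0.662, 0.27, -0.257]
ft_force: [-0.1, 0.4, -0.0]
width: 42.8
```

```bash
python3 s.py
```

```text
t 2.5 tcp [ 625.9 -215.8  149. ] jaw 2.335 down [ 0.022 -0.008 -1.   ] w 42.8
q [-0.086  0.498 -0.027  0.007 -1.023 -0.725] F [-0.1  0.4 -0. ] T [ 0.    0.02 -0.06]
```

Request:
carry_out(targets=[[-0.001,0.006,-0.02,0.0]])

```text
t: 2.58
tcp_pos: [628.6, -211.2, 134.6]
ee_rot: [-0.648, 0.664, 0.273, -0.254]
ft_force: [1.1, -0.4, 0.8]
width: 42.7
```

```bash
python3 s.py; python3 - <<'E'
from cell import arm, imaging
imaging.camera("wrist")
E
python3 s.py
```

```text
t 2.58 tcp [ 628.6 -211.2  134.6] jaw 2.335 down [ 0.034 -0.011 -0.999] w 42.7
q [-0.077  0.507 -0.052  0.01  -0.978 -0.734] F [ 1.1 -0.4  0.8] T [ 0.06 -0.07  0.06]
t 2.63 tcp [ 624.7 -208.8  127.8] jaw 2.335 down [ 0.023 -0.007 -1.   ] w 42.7
q [-0.075  0.512 -0.061  0.006 -0.975 -0.735] F [-1.6  0.2 -4.2] T [0.19 0.35 0.  ]
```

Request:
carry_out(targets=[[0,0,0.002,0]], claw=0.0, squeeze=50)

```text
t: 2.72
tcp_pos: [623.9, -208.2, 129.0]
ee_rot: [-0.651, 0.661, 0.269, -0.258]
ft_force: [-0.0, 0.1, 0.2]
width: 32.0
```

```bash
cat > wt.py <<'E'
import sys
from cell import arm, imaging
for i in range(int(sys.argv[1])): imaging.camera("wrist")
E
python3 wt.py 6; python3 s.py
```

```text
t 3.02 tcp [ 624.9 -208.6  130.7] jaw 2.335 down [ 0.023 -0.007 -1.   ] w 20.2
q [-0.075  0.509 -0.058  0.006 -0.981 -0.735] F [-1.3  2.   1. ] T [0.61 0.44 0.04]
```

```bash
python3 wt.py 2; python3 s.py; python3 - <<'E'
from h import *
c=imaging.camera("wrist"); cv2.imwrite(f"pics/wrist4.png",c["color"][:,:,::-1])
E
```

```text
t 3.12 tcp [ 624.9 -208.6  130.6] jaw 2.335 down [ 0.023 -0.007 -1.   ] w 20.0
q [-0.075  0.509 -0.058  0.006 -0.98  -0.735] F [-1.8  3.1  2.3] T [ 0.7   0.55 -0.01]
```

View pics/wrist4.png

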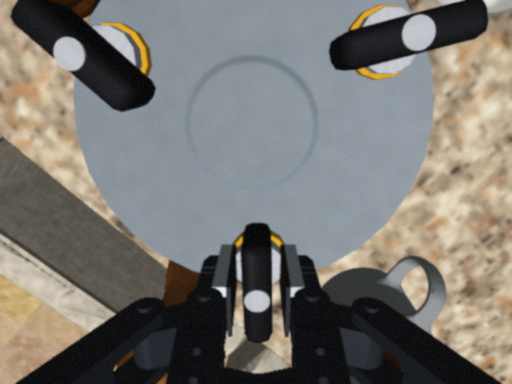

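Request:
carry_out(targets=[[-0.001,-0.001,0.007,0]], claw=0.35)

```text
t: 3.25
tcp_pos: [623.5, -209.5, 136.2]
ee_rot: [-0.651, 0.661, 0.27, -0.257]
ft_force: [0.2, -0.8, -0.4]
width: 29.0
```

```bash
python3 wt.py 2; python3 s.py
```

```text
t 3.35 tcp [ 625.  -210.4  139.3] jaw 2.335 down [ 0.026 -0.008 -1.   ] w 29.9
q [-0.077  0.5   -0.049  0.007 -0.994 -0.733] F [-0.1  0.2  0.5] T [-0.03  0.06 -0.03]
```

Request:
carry_out(targets=[[0,0,0.0,0]], claw=0.0)

```text
t: 3.43
tcp_pos: [625.3, -210.7, 139.8]
ee_rot: [-0.65, 0.662, 0.272, -0.256]
ft_force: [0.5, -0.2, -0.3]
width: 19.1
```

```bash
python3 wt.py 6; python3 s.py
```

```text
t 3.73 tcp [ 624.1 -209.7  140.1] jaw 2.335 down [ 0.025 -0.007 -1.   ] w 10.6
q [-0.076  0.499 -0.049  0.006 -0.997 -0.733] F [-2.3  3.9  4.5] T [ 1.27  1.01 -0.09]
```

Request:
carry_out(targets=[[0,0,0,-0.12],[0,0,0,-0.12],[0,0,0,-0.12],[0,0,0,-0.12],[0,0,0,-0.12],[0,0,0,-0.12],[0,0,0,-0.12],[0,0,0,-0.12]])

```text
t: 4.4
tcp_pos: [623.5, -208.0, 140.2]
ee_rot: [-0.695, 0.71, -0.079, 0.086]
ft_force: [-0.7, 1.0, 0.9]
width: 10.9
```

```bash
python3 s.py
```

```text
t 4.4 tcp [ 623.5 -208.   140.2] jaw 1.337 down [ 0.008 -0.022 -1.   ] w 10.9
q [-0.067  0.502 -0.05   0.025 -1.009 -1.751] F [-0.7  1.   0.9] T [0.55 0.03 0.05]
```

Request:
carry_out(targets=[[0,0,0,-0.1],[0,0,0,-0.1],[0,0,0,-0.1],[0,0,0,-0.08]])

```text
t: 4.73
tcp_pos: [623.6, -207.3, 140.2]
ee_rot: [-0.664, 0.68, -0.218, 0.222]
ft_force: [-0.3, 1.5, 0.1]
width: 10.6
```

```bash
python3 s.py; python3 wt.py 1; python3 s.py
```

```text
t 4.73 tcp [ 623.6 -207.3  140.2] jaw 0.938 down [-0.    -0.022 -1.   ] w 10.6
q [-0.065  0.506 -0.044  0.026 -1.02  -2.152] F [-0.3  1.5  0.1] T [0.47 0.23 1.01]
t 4.78 tcp [ 623.6 -207.3  140.2] jaw 0.938 down [-0.001 -0.023 -1.   ] w 11.0
q [-0.065  0.506 -0.044  0.027 -1.02  -2.153] F [-0.1  2.9  0.3] T [0.48 0.15 0.96]
```

Request:
carry_out(targets=[[0,0,0,0],[0,0,0.0,0.0],[0,0,0.025,0],[0,0,0.025,0],[-0.002,-0.008,0.005,0.12],[-0.002,-0.008,0,0.12],[-0.002,-0.008,0,0.12],[-0.002,-0.008,0,0.12]], claw=0.5)

```text
t: 5.45
tcp_pos: [616.0, -240.1, 197.5]
ee_rot: [-0.697, 0.714, -0.04, 0.05]
ft_force: [-0.1, -0.2, -0.2]
width: 42.5
```

Request:
carry_out(targets=[[-0.002,-0.008,0,0.12],[-0.002,-0.008,0,0.12],[-0.002,-0.008,0,0.12],[-0.002,-0.008,0,0.12],[-0.002,-0.008,0,0.12],[-0.002,-0.008,0,0.12],[-0.002,-0.008,0,0.12],[-0.002,-0.008,0,0.12]])

```text
t: 6.12
tcp_pos: [599.2, -309.0, 198.9]
ee_rot: [-0.636, 0.646, 0.308, -0.289]
ft_force: [0.6, 0.4, -0.0]
width: 42.7
```

```bash
python3 wt.py 1; python3 s.py;  python3 - <<'E'
from h import *
c=imaging.camera("wrist"); cv2.imwrite(f"pics/wrist5.png",c["color"][:,:,::-1])
c=imaging.camera("top"); cv2.imwrite(f"pics/top5.png",c["color"][:,:,::-1])
E
```

```text
t 6.17 tcp [ 598.8 -310.4  198.9] jaw 2.445 down [ 0.031 -0.003 -1.   ] w 42.8
q [-0.241  0.476  0.073 -0.005 -1.137 -0.453] F [ 0.4 -0.4  0.2] T [-0.13  0.01 -0.02]
```

View pics/wrist5.png

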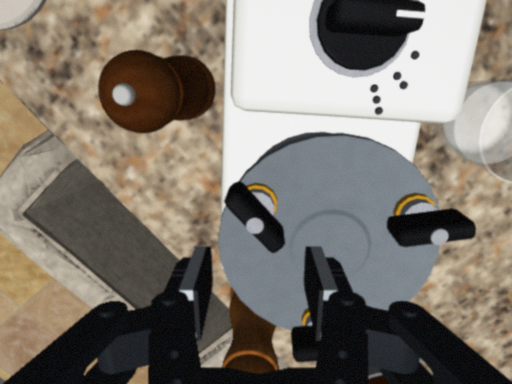

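View pics/top5.png

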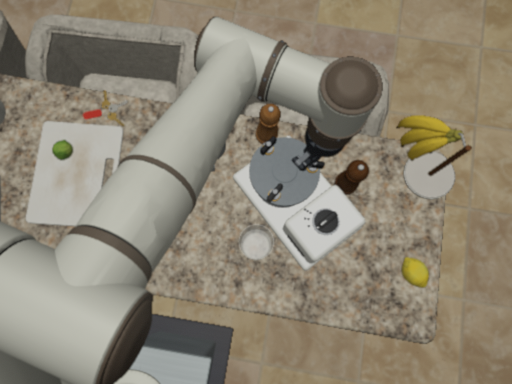

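Request:
carry_out(targets=[[0,0,0,0.118],[0,0,0,0.118],[0,0,0,0.118],[0,0,0,0.118],[0,0,0,0.118],[0,-0.002,0,0.1]])

```text
t: 6.77
tcp_pos: [600.0, -307.7, 198.7]
ee_rot: [-0.499, 0.503, 0.51, -0.488]
ft_force: [-0.1, 0.0, 0.0]
width: 42.5
```

```bash
python3 wt.py 2; python3 s.py;  python3 - <<'E'
from h import *
c=imaging.camera("wrist"); cv2.imwrite(f"pics/wrist6.png",c["color"][:,:,::-1])
print(proj(c,[[599,-314.5,159]]))
E
```

```text
t 6.87 tcp [ 600.  -308.   198.7] jaw 3.131 down [ 0.025  0.018 -1.   ] w 42.6
q [-0.246  0.483  0.093 -0.026 -1.16   0.246] F [ 0.6 -0.8  0.1] T [-0.06  0.06  0.05]
[[262.41930544 216.53275475]]
```

View pics/wrist6.png

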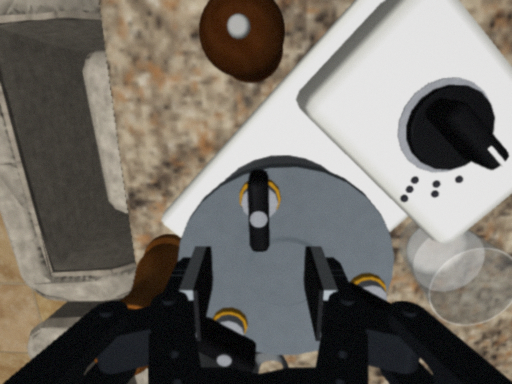

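Request:
carry_out(targets=[[0,-0.006,-0.02,0.02],[0,0,-0.02,0],[0,0,-0.01,0]])

```text
t: 7.17
tcp_pos: [602.4, -313.9, 151.7]
ee_rot: [-0.496, 0.505, 0.512, -0.487]
ft_force: [-0.8, 0.3, 0.3]
width: 42.7
```

```bash
python3 wt.py 2; python3 s.py
```

```text
t 7.27 tcp [ 601.8 -313.7  151.2] jaw 3.141 down [ 0.031  0.016 -0.999] w 43.0
q [-0.253  0.524  0.037 -0.027 -1.058  0.266] F [-0.8  0.7  0.6] T [-0.03  0.08  0.04]
```

Request:
carry_out(targets=[[-0.001,0,-0.011,0.02]])

```text
t: 7.35
tcp_pos: [602.8, -314.5, 143.1]
ee_rot: [-0.489, 0.501, 0.517, -0.493]
ft_force: [1.0, -0.6, 1.8]
width: 42.8
```

```bash
python3 wt.py 1; python3 s.py;python3 - <<'E'
from h import *
c=imaging.camera("wrist"); cv2.imwrite(f"pics/wrist7.png",c["color"][:,:,::-1])
E
```

```text
t 7.4 tcp [ 600.4 -313.2  138.5] jaw -3.121 down [ 0.03   0.018 -0.999] w 42.6
q [-0.254  0.534  0.021 -0.028 -1.034  0.289] F [-1.2  0.3 -2.7] T [ 0.04  0.17 -0.03]
```

View pics/wrist7.png

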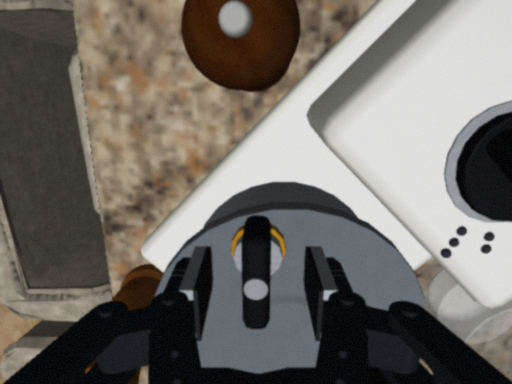

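Request:
carry_out(targets=[[0,0,0,0],[0,0,0,0],[0,0,0,0],[0,0,0,0],[0,0,0,-0.1],[0,0,0,-0.12],[0,0,0,-0.12],[0,0,0,-0.12]], claw=0.0)

```text
t: 8.12
tcp_pos: [600.7, -313.3, 139.7]
ee_rot: [-0.595, 0.606, 0.383, -0.363]
ft_force: [1.2, -1.0, -0.5]
width: 10.4
```

```bash
python3 s.py
```

```text
t 8.12 tcp [ 600.7 -313.3  139.7] jaw 2.683 down [ 0.033  0.002 -0.999] w 10.4
q [-0.247  0.528  0.008 -0.011 -1.019 -0.206] F [ 1.2 -1.  -0.5] T [0.02 0.1  0.08]
```

Request:
carry_out(targets=[[0,0,0,-0.12],[0,0,0,-0.12],[0,0,0,-0.12],[0,0,0,-0.12],[0,0,0,-0.1],[0,0,0,-0.08]])

```text
t: 8.62
tcp_pos: [600.4, -313.1, 139.7]
ee_rot: [-0.683, 0.7, 0.156, -0.141]
ft_force: [0.6, -0.5, -1.5]
width: 10.8
```

```bash
python3 s.py; python3 wt.py 1; python3 s.py
```

```text
t 8.62 tcp [ 600.4 -313.1  139.7] jaw 1.993 down [ 0.026 -0.019 -0.999] w 10.8
q [-0.237  0.526 -0.006  0.014 -1.01  -0.919] F [ 0.6 -0.5 -1.5] T [ 0.19 -0.01  1.18]
t 8.67 tcp [ 600.4 -313.1  139.7] jaw 1.993 down [ 0.025 -0.019 -0.999] w 11.1
q [-0.237  0.526 -0.006  0.015 -1.01  -0.919] F [ 0.3  0.3 -2.4] T [0.02 0.04 1.05]
```

Request:
carry_out(targets=[[0,0,0,0],[0,0,0.0,0.0],[0,0,0.025,0],[0,0,0.025,0],[-0.008,0.007,0.005,0.12],[-0.008,0.007,0,0.12],[-0.008,0.007,0,0.12],[-0.008,0.007,0,0.12]], claw=0.5)

```text
t: 9.33
tcp_pos: [568.4, -285.7, 199.4]
ee_rot: [-0.625, 0.641, 0.325, -0.306]
ft_force: [0.2, 0.0, -0.0]
width: 43.0
```

Request:
carry_out(targets=[[-0.008,0.007,0,0.12],[-0.008,0.007,0,0.12],[-0.008,0.007,0,0.12],[-0.008,0.007,0,0.12],[0,0,0,0.12],[0,0,0,0.12],[0,0,0,0.12],[0,0,0,0.12]])

```text
t: 10.0
tcp_pos: [533.0, -255.6, 206.3]
ee_rot: [-0.4, 0.408, 0.595, -0.565]
ft_force: [0.4, 0.1, 0.6]
width: 43.0
```

```bash
python3 wt.py 1; python3 s.py
```

```text
t 10.05 tcp [ 533.2 -255.8  206.5] jaw -2.783 down [ 0.034  0.028 -0.999] w 43.0
q [-0.192  0.338 -0.114 -0.039 -1.091  0.568] F [ 0.6 -1.1  1.2] T [-0.06 -0.03 -0.01]
```

Request:
carry_out(targets=[[-0.004,0.004,0,0.12],[-0.004,0.004,0,0.12],[-0.002,0.003,0,0.12],[0,0.002,0,0.12],[0,0,0,0.12],[0,0,0,0.11]])

```text
t: 10.55
tcp_pos: [522.6, -242.9, 209.5]
ee_rot: [-0.171, 0.171, 0.702, -0.67]
ft_force: [0.5, -0.2, 0.1]
width: 42.6
```

```bash
python3 wt.py 2; python3 s.py;  python3 - <<'E'
from h import *
c=imaging.camera("wrist"); cv2.imwrite(f"pics/wrist8.png",c["color"][:,:,::-1])
E
```

```text
t 10.65 tcp [ 522.8 -242.9  209.5] jaw -2.065 down [ 0.012  0.045 -0.999] w 43.0
q [-0.179  0.324 -0.122 -0.051 -1.122  1.278] F [0.8 0.3 0.8] T [-0.07  0.04 -0.  ]
```

View pics/wrist8.png

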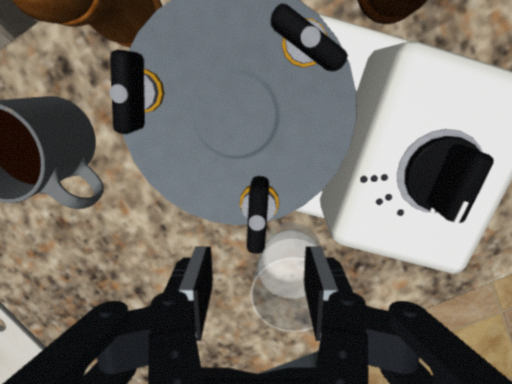

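```bash
python3 - <<'E'
from h import *
c=imaging.camera("wrist")
for k,v in {"front":([259.5,179],[256,249],[257,223]),"left":([127,52],[129,131],[119,94]),"back":([277,11],[342,62],[310,37])}.items():
    P=ray(c,v,159)[:,:2]; d=P[1]-P[0]
    print(k,P[2].round(1),((P[0]+P[1])/2).round(1),np.linalg.norm(d).round(1),np.arctan2(d[1],d[0]).round(3))
E
```

```text
front [ 522.2 -239.8] [ 526.5 -242.6] 45.8 2.598
left [ 625.4 -209. ] [ 623.5 -213.9] 42.2 2.555
back [ 600.8 -313.6] [ 600.9 -313.6] 42.0 -2.685
```

Request:
carry_out(targets=[[-0.001,0.003,-0.025,-0.03],[0,0,-0.02,0],[0,0,-0.01,0]])

```text
t: 11.0
tcp_pos: [524.0, -240.8, 156.9]
ee_rot: [-0.184, 0.191, 0.698, -0.665]
ft_force: [0.6, -0.1, 0.1]
width: 42.6
```

```bash
python3 wt.py 2; python3 s.py
```

```text
t 11.1 tcp [ 523.3 -240.7  156.5] jaw -2.107 down [ 0.02   0.042 -0.999] w 42.7
q [-0.174  0.367 -0.201 -0.053 -0.991  1.238] F [-0.3  0.1 -0.1] T [-0.1   0.05 -0.  ]
```

Request:
carry_out(targets=[[-0.001,0,-0.016,0.01]])

```text
t: 11.18
tcp_pos: [525.0, -241.8, 144.0]
ee_rot: [-0.178, 0.189, 0.698, -0.667]
ft_force: [0.6, -0.3, 0.7]
width: 42.5
```

```bash
python3 wt.py 1; python3 s.py;python3 - <<'E'
from h import *
c=imaging.camera("wrist"); cv2.imwrite(f"pics/wrist9.png",c["color"][:,:,::-1])
E
```

```text
t 11.23 tcp [ 521.6 -240.4  138.7] jaw -2.098 down [ 0.017  0.043 -0.999] w 42.6
q [-0.175  0.384 -0.224 -0.056 -0.954  1.251] F [-0.6  0.7 -3.3] T [-0.01  0.21 -0.  ]
```

View pics/wrist9.png

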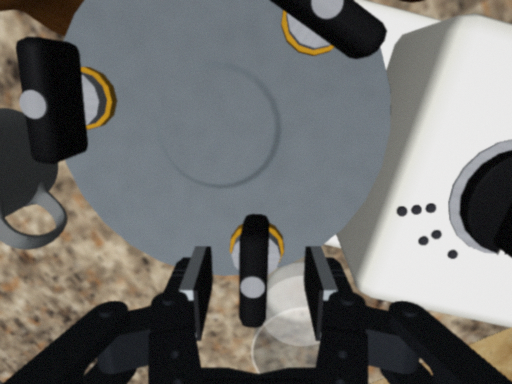

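Request:
carry_out(targets=[[0,0,0,0],[0,0,0,0],[0,0,0,0],[0,0,0,0],[0,0,0,-0.1],[0,0,0,-0.12],[0,0,0,-0.12],[0,0,0,-0.12]], claw=0.0)

```text
t: 11.95
tcp_pos: [522.9, -239.7, 141.6]
ee_rot: [-0.335, 0.347, 0.634, -0.604]
ft_force: [0.1, 0.6, -4.3]
width: 10.8
```

Request:
carry_out(targets=[[0,0,0,-0.12],[0,0,0,-0.12],[0,0,0,-0.12],[0,0,0,-0.1]])

```text
t: 12.28
tcp_pos: [522.6, -239.9, 141.6]
ee_rot: [-0.47, 0.487, 0.533, -0.508]
ft_force: [2.1, -1.0, -4.4]
width: 10.9
```

```bash
python3 s.py
```

```text
t 12.28 tcp [ 522.6 -239.9  141.6] jaw -3.058 down [ 0.042  0.009 -0.999] w 10.9
q [-0.157  0.365 -0.26  -0.02  -0.906  0.253] F [ 2.1 -1.  -4.4] T [-0.23  0.14  0.04]
```

jaw 3.225; about 0.2 more plus a push.

Request:
carry_out(targets=[[0,0,0,-0.1],[0,0,0,-0.1],[0,0,0,-0.08]])

```text
t: 12.53
tcp_pos: [522.6, -240.5, 141.9]
ee_rot: [-0.537, 0.559, 0.457, -0.437]
ft_force: [0.6, 0.2, -4.4]
width: 11.0
```

```bash
python3 s.py; python3 wt.py 1; python3 s.py
```

```text
t 12.53 tcp [ 522.6 -240.5  141.9] jaw 2.939 down [ 0.041 -0.006 -0.999] w 11.0
q [-0.15   0.362 -0.27  -0.001 -0.897 -0.052] F [ 0.6  0.2 -4.4] T [-0.02  0.2   2.28]
t 12.58 tcp [ 522.6 -240.5  141.9] jaw 2.939 down [ 0.041 -0.006 -0.999] w 10.8
q [-0.15   0.362 -0.271  0.    -0.897 -0.053] F [ 0.6 -1.9 -4. ] T [-0.54  0.16  2.05]
```

Request:
carry_out(targets=[[0,0,0,0],[0,0,0.0,0.0],[0,0,0.025,0],[0,0,0.025,0],[-0.004,-0.012,0.008,0.11],[-0.004,-0.012,0,0.11],[-0.004,-0.012,0,0.11],[-0.004,-0.012,0,0.11]], claw=0.5)

```text
t: 13.25
tcp_pos: [509.1, -289.1, 210.0]
ee_rot: [-0.419, 0.443, 0.574, -0.546]
ft_force: [0.2, 0.2, 0.8]
width: 42.8
```

Request:
carry_out(targets=[[-0.004,-0.012,0,0.11],[-0.004,-0.012,0,0.11],[-0.004,-0.012,0,0.11],[-0.004,-0.012,0,0.11],[0,0,0,0.05]])

```text
t: 13.67
tcp_pos: [493.1, -342.8, 216.9]
ee_rot: [-0.263, 0.287, 0.67, -0.632]
ft_force: [0.2, 0.8, -0.1]
width: 43.0
```

```bash
python3 wt.py 2; python3 s.py;  python3 - <<'E'
from h import *
c=imaging.camera("wrist"); cv2.imwrite(f"pics/wrist10.png",c["color"][:,:,::-1])
E
```

```text
t 13.77 tcp [ 493.5 -341.7  216.9] jaw -2.375 down [ 0.052  0.035 -0.998] w 42.6
q [-0.363  0.342 -0.073 -0.057 -1.119  1.154] F [-0.2 -0.5  0.6] T [-0.03  0.13  0.02]
```

View pics/wrist10.png

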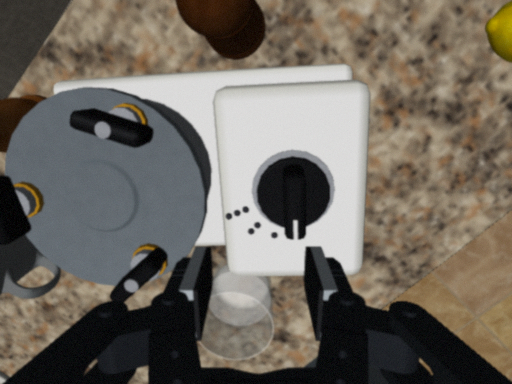

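```bash
python3 - <<'E'
from h import *
c=imaging.camera("wrist")
P=ray(c,[[294,164],[295.5,239]],160)[:,:2];d=P[1]-P[0];print("bar",P.mean(0),np.linalg.norm(d),np.arctan2(d[1],d[0]))
print("skirt",ray(c,[[294,189]],125)[0], ray(c,[[294,189]],131)[0])
for v in ([[115,296],[165,253]],[[72,118],[152,134]]):
    P=ray(c,v,159)[:,:2];d=P[1]-P[0];print("bolt",P.mean(0),np.linalg.norm(d),np.arctan2(d[1],d[0]))
E
```

```text
bar [ 487.01006739 -362.08404751] 48.71420742770417 2.3876410330781948
skirt [ 485.13210858 -361.44784716  125.        ] [ 486.59959363 -362.55954793  131.        ]
bolt [ 524.0595173  -249.77552727] 53.05306974188822 -1.6448076978352073
bolt [ 598.60410145 -318.70964459] 49.723298365144394 -2.567972291420984
```

Request:
carry_out(targets=[[-0.004,-0.009,-0.02,0.03],[-0.004,-0.009,-0.015,0.01],[0,0,-0.01,0]])

```text
t: 14.12
tcp_pos: [488.1, -358.8, 174.8]
ee_rot: [-0.248, 0.278, 0.675, -0.637]
ft_force: [0.0, 1.0, 0.2]
width: 42.5
```

```bash
python3 wt.py 2; python3 s.py;  python3 - <<'E'
from h import *
c=imaging.camera("wrist"); cv2.imwrite(f"pics/wrist11.png",c["color"][:,:,::-1])
E
```

```text
t 14.22 tcp [ 487.4 -357.3  173.4] jaw -2.333 down [ 0.055  0.036 -0.998] w 42.5
q [-0.393  0.385 -0.122 -0.064 -1.027  1.233] F [-0.3  0.4 -0.1] T [-0.1   0.17  0.01]
```

View pics/wrist11.png

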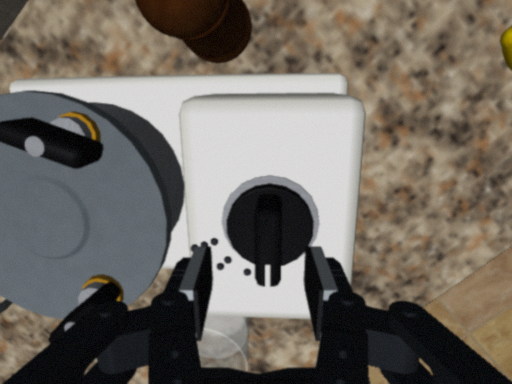

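Request:
carry_out(targets=[[-0.003,-0.003,-0.012,0.0],[0,0,-0.006,0]])

```text
t: 14.43
tcp_pos: [487.4, -360.6, 159.6]
ee_rot: [-0.246, 0.279, 0.675, -0.638]
ft_force: [-0.4, -0.6, -0.7]
width: 42.6
```

```bash
python3 wt.py 2; python3 s.py
```

```text
t 14.53 tcp [ 487.9 -360.7  160. ] jaw -2.33 down [ 0.062  0.031 -0.998] w 42.4
q [-0.397  0.397 -0.14  -0.063 -0.989  1.242] F [ 0.4 -0.2  1. ] T [-0.03  0.1   0.02]
```

Request:
carry_out(targets=[[-0.003,-0.0005,-0.018,0.0]])

```text
t: 14.62
tcp_pos: [488.1, -362.6, 146.3]
ee_rot: [-0.242, 0.281, 0.674, -0.639]
ft_force: [0.7, -0.7, 0.1]
width: 42.5
```

```bash
python3 wt.py 2; python3 s.py;  python3 - <<'E'
from h import *
c=imaging.camera("wrist"); cv2.imwrite(f"pics/wrist12.png",c["color"][:,:,::-1])
c=imaging.camera("scene"); cv2.imwrite(f"pics/scene12.png",c["color"][:,:,::-1])
E
```

```text
t 14.72 tcp [ 483.9 -360.2  140.6] jaw -2.331 down [ 0.059  0.033 -0.998] w 42.7
q [-0.4    0.413 -0.168 -0.066 -0.949  1.247] F [ 0.2  0.2 -0.9] T [-0.03  0.14  0.07]
```

View pics/wrist12.png

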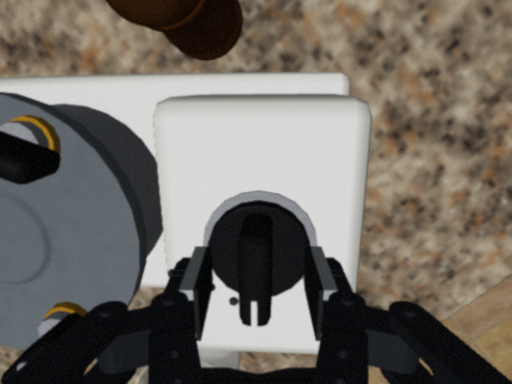

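View pics/scene12.png

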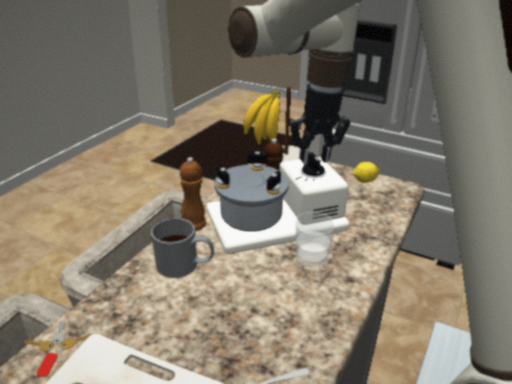

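Request:
carry_out(targets=[[0,0,0,0],[0,0,0,0],[0,0,0,0],[0,0,0,0]], claw=0.0, squeeze=60)

```text
t: 15.15
tcp_pos: [486.7, -361.6, 145.4]
ee_rot: [-0.244, 0.279, 0.674, -0.639]
ft_force: [1.5, -1.3, -4.8]
width: 12.4
```

```bash
python3 s.py
```

```text
t 15.15 tcp [ 486.7 -361.6  145.4] jaw -2.328 down [ 0.065  0.028 -0.997] w 12.4
q [-0.399  0.409 -0.162 -0.063 -0.951  1.247] F [ 1.5 -1.3 -4.8] T [-0.71  0.26  0.  ]
```

Request:
carry_out(targets=[[0,0,0,-0.11],[0,0,0,-0.12],[0,0,0,-0.12],[0,0,0,-0.12],[0,0,0,-0.12],[0,0,0,-0.12],[0,0,0,-0.12],[0,0,0,-0.12]])

```text
t: 15.82
tcp_pos: [483.3, -363.1, 145.3]
ee_rot: [-0.52, 0.563, 0.46, -0.449]
ft_force: [0.0, 0.6, -1.2]
width: 12.6
```

```bash
python3 s.py
```

```text
t 15.82 tcp [ 483.3 -363.1  145.3] jaw 2.968 down [ 0.05  -0.036 -0.998] w 12.6
q [-0.369  0.394 -0.218  0.02  -0.899  0.183] F [ 0.   0.6 -1.2] T [0.08 0.46 0.14]
```

Request:
carry_out(targets=[[0,0,0,-0.1],[0,0,0,-0.1],[0,0,0,-0.08]])

```text
t: 16.07
tcp_pos: [482.3, -363.0, 145.4]
ee_rot: [-0.581, 0.623, 0.372, -0.369]
ft_force: [-0.1, -0.6, -3.1]
width: 12.6
```

```bash
python3 s.py; python3 wt.py 2; python3 s.py
```

```text
t 16.07 tcp [ 482.3 -363.   145.4] jaw 2.674 down [ 0.035 -0.049 -0.998] w 12.6
q [-0.36   0.395 -0.225  0.043 -0.901 -0.134] F [-0.1 -0.6 -3.1] T [-0.24  0.27  0.94]
t 16.17 tcp [ 482.3 -362.9  145.4] jaw 2.681 down [ 0.034 -0.049 -0.998] w 12.6
q [-0.36   0.395 -0.225  0.043 -0.902 -0.127] F [-0.2 -1.1 -1.1] T [-0.07  0.42  0.67]
```

```bash
python3 wt.py 6; python3 s.py; python3 - <<'E'
from h import *
c=imaging.camera("wrist"); cv2.imwrite(f"pics/wrist13.png",c["color"][:,:,::-1])
c=imaging.camera("top"); cv2.imwrite(f"pics/top13.png",cv2.resize(c["color"][80:270,180:390],None,fx=3,fy=3)[:,:,::-1])
E
```

```text
t 16.47 tcp [ 482.3 -362.9  145.4] jaw 2.679 down [ 0.035 -0.049 -0.998] w 12.8
q [-0.361  0.395 -0.225  0.042 -0.901 -0.128] F [-1.7 -0.1 -0.3] T [0.03 0.54 0.81]
```

View pics/wrist13.png

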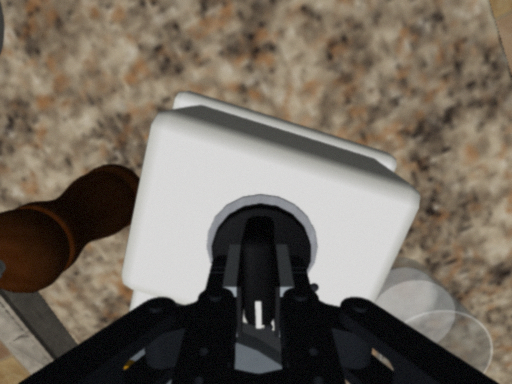

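View pics/top13.png

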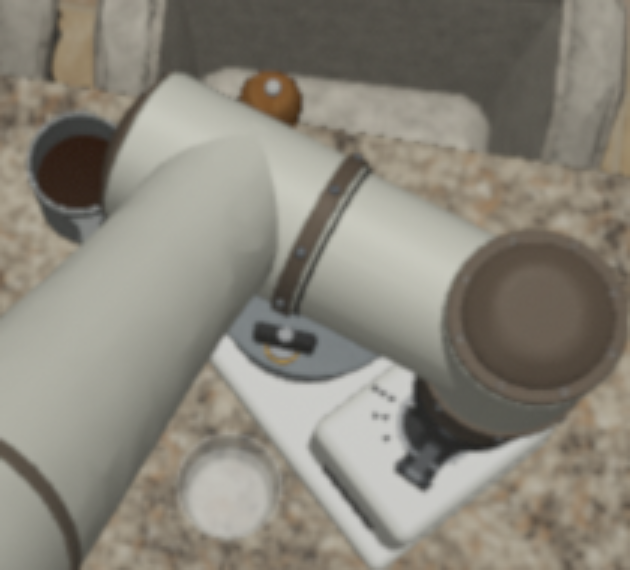

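```bash
python3 - <<'E'
from cell import arm
print(arm.job_done())
E
python3 s.py
```

```text
the job is handed in; nothing more can be done
None
the job is handed in; nothing more can be done
```

I tightened the three lid bolts (left, back, then front) clockwise to their end stops with the dial at off. I then turned the pulse dial past its first two clicks to its end stop and handed the job in at about 16.6 s, still gripping it there. The system gave no verdict.

- **Bolts:** each stopped turning against 1 to 2 N m of wrist torque, well above the stated friction. The pictures put all three wings at about 1.40 to 1.41 rad. A second reading of the back bolt, near the edge of a later picture, gave about 1.30, which I put down to rough pixel picks. I did not touch that bolt again.
- **Dial:** the jaws had turned about 1.28 rad from where I gripped it, with about 0.8 N m of torque on the stop and the fingers closed on the bar at 12.8 mm. The last wrist picture shows the bar in line with the fingers, about 1.25 rad round from off.
- **Bystanders:** the glass, mug and both mills looked upright and in place in the last pictures. I judged this by eye and did not re-measure their positions.
- **Other disagreements:** my first close on the left bolt stopped at 20 mm, most likely on the collar under the wing, so I raised the tool about 9 mm and gripped again. The tool had drifted about 0.06 rad from vertical by the end, with no effect that I could see.

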